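# Pin the retaining bar of the culture-slant stand

## Task

The blue retaining bar of the slanting tube stand is hanging open. Swing it across the tubes by its black knob until the hole in its end lines up with the holes of the fork, then take the red-handled locking pin out of its upright holder and push it through fork and bar until its collar sits flat on the fork, and let go. Do not knock about the bottle and the dish that stand nearby.

Things in the scene. Friction and masses are not known exactly. Their poses are not given: they have to be found in the camera images.
- fork_hole (a point): Centre of the hole mouth in the outer face of the aluminium fork, right end of the deck. z: along the hole, outward, square to the deck (25 deg off vertical, leaning to the robot); x: up the slope; y: level, left, toward the bar's pivot. Two 8 mm plates with 17 mm holes, 14 mm apart (gap 8 to 22 mm below this point), open up and down the slope; a block closes it 26 mm off at -y. Deck 45 mm below.
- stand: Fixed slanting tube stand: steel tube frame with a white deck (210 mm along the slope, 260 mm wide) that rises away from the robot at 25 degrees; four culture tubes are fixed in its grooves, below the bar. Origin: centre of its foot on the bench; x horizontal, in the uphill direction, z up.
- bar_pivot (a point): Pivot axis of the retaining bar at mid-thickness of the bar, left on the deck: in fork_hole's frame at +170 mm y, -15 mm z. Axes as fork_hole (the pivot axis is z).
- retaining_bar (a joint): Angle of the blue retaining bar (8 mm thick, 28 mm wide), rad. 0: its hole is in line with the fork's; positive: open, swung down the slope to the robot. Travel -0.15 to 1.1: it can go past the line, no stop or click at 0. Friction (0.25 N m) keeps it where it is left. It turns parallel to the deck; its end passes between the fork's plates.
- bar_knob (a point): Centre of the bar's black knob, a round post of 20 mm diameter, 38 mm long, square to the deck, 85 mm from the pivot axis; its top is 19 mm beyond this point, the bar's upper face 27 mm below it. This point is 31 mm above bar_pivot along z. Axes turn with the bar: z along the knob outward, -y from the pivot toward the bar's hole.
- bar_hole (a point): Centre of the 18 mm hole in the free end of the bar, on the bar's upper face, 170 mm from the pivot. Lined up, it lies 11 mm below fork_hole along the hole's axis.
- pin_grip (a point): Middle of the locking pin's red round handle (24 mm diameter, 50 mm long). z: from tip to handle. The pin is 97 mm long, about 0.12 kg. At the start it stands tip down, handle centre 80 mm above the bench, in a hole right through the holder block; lift it straight up by 50 mm to clear it.
- pin_holder: Fixed grey upright holder of the pin: block 60 x 60 mm, 50 mm high, 17 mm hole down its middle, on an 84 mm square foot. Origin: centre of its underside on the bench, z up along the hole.
- pin_collar (a point): Centre of the underside of the pin's steel collar (30 mm in diameter, 5 mm thick), 30 mm below pin_grip along the pin; this face must sit on the fork's upper face.
- pin_tip (a point): Tip of the pin, 42 mm below the collar's underside. The shank is 14 mm in diameter; the last 12 mm taper to 6 mm.
- bottle_centre (a point): Centre (half-way up) of the white reagent bottle, 47 mm in diameter, 100 mm high, standing loose: leave it alone.
- dish_centre (a point): Centre of the loose petri dish, 93 mm in diameter, 16 mm high, lying on the bench: leave it alone.
Mind the look-alikes: they are no part of the job. Of the things like the part that bears pin_grip, leave any that is green or yellow; of the rest the smaller one is meant.

How it is judged:
On the way, in this order (a step that is already met when the one before it is completed fails the run):
1. the bar's hole is lined up with the fork's holes (value of joint retaining_bar between -0.035 and 0.035 rad), for 0.2 s.
2. the pin is through fork and bar, its collar on the fork (all of step 1 and distance between pin_collar and fork_hole below 0.006 m and z of pin_tip in the frame of fork_hole below -0.036 m), for 0.2 s.
At the end, for the whole second after the job is handed in: The pin is through both fork plates and the bar, its collar within 4 mm of the fork's upper face and within 6 mm of the hole's centre, parallel to the hole within 0.12 rad; the bar is within 0.035 rad of the line; the bottle and dish have moved less than 40 mm (all of step 2 and z of pin_collar in the frame of fork_hole below 0.004 m and angle between the z axis of pin_tip and the z axis of fork_hole, either way round below 0.12 rad and distance of each of bottle_centre, dish_centre from where it was at the start of the episode below 0.04 m); the robot touches nothing.
It fails at once if the bottle is pushed more than 40 mm or tipped over (distance of bottle_centre from where it was at the start of the episode above 0.04 m or angle between bottle_centre's own z axis and vertical above 0.6 rad).
It fails at once if the dish is pushed more than 40 mm or tipped over (distance of dish_centre from where it was at the start of the episode above 0.04 m or angle between dish_centre's own z axis and vertical above 0.6 rad).
It also fails if it takes over 56 s, if anything falls off the work surface, if the arm or the gripper's body presses on something with over 40 N, if the wrist force passes 120 N, or if a joint passes its speed limit or range.

## Robot

A 6-joint arm with a two-finger parallel gripper is mounted at the origin on a cart in front of the work surface, level with it; the furniture and walls round the work are solid. World frame = base frame: x ahead of the robot, y to its left, z up, the work surface at z = 0. Lengths are in m, angles in rad, forces in N, time in s.
With the tool pointing down it reaches from about 0.4 to 0.825 m from the base axis. Payload 7 kg.
Tool frame: the origin (TCP) lies at the very end of the fingers, on their centre line; the grasp point (between the pads) lies 19 mm behind it; y points along the fingers, z is the direction in which the jaws open and shut, and the axes are right-handed (so a half turn about y gives the same grasp; the last joint's range is limited). The gripper opens to 88 mm and grips with 3 to 60 N. Pads are 19 mm wide; open, the fingers measure 130 mm over their backs; the gripper's body (78 mm by 193 mm) begins 47 mm behind the grasp point.
Start: joints at [-0.92, 0.359, 0.012, 0, -1.224, -0.288], TCP at [0.24, -0.631, 0.227] pointing down, gripper open.
Joint ranges: [-3.07, 3.07], [-1.43, 2.12], [-1.02, 1.25], [-3.03, 1.67], [-3.05, -0], [-3.03, 3.03]. Speed limits (rad/s): [2.39, 2.39, 3.01, 3.14, 3.14, 3.14].

## Interface

Orientations are given as [roll, pitch, yaw] about the fixed x, y, z axes, in that order (R = Rz(yaw) Ry(pitch) Rx(roll)).
In Python, from station import get_state, grab_frame, job_done, regions_of gives the robot as it stands.
- The arm moves only by the tool drive_tool, never from a script. Its argument "rows" is a list of rows, each a list of 3 entries, a list of its own where there are three numbers: the shift along the world's x, y, z as a fraction of full scale, then the turn about the world's z as a fraction of full scale, then the opening, from 0 (shut) to 1 (fully open). A call has 1 to 12 rows; each row is the pose to reach, as a shift and turn from the pose commanded when the call began; what a row does not reach only later rows make up. Full scale, the value 1, is 30 cm for a shift and 90 degrees for a turn. A row lasts 1/10 s, in which the tool goes at most 50 mm and 8.59 degrees, less where a joint would pass 70% of its speed; a pose out of reach is approached as far as the arm can. A call with a number of a shift or a turn outside -1 to 1 is refused whole. A call with a gripper value outside its range is refused whole. The fingers move at their own pace and stop on an object; "newtons" is the grip in N (left out, the last holds). Time passes only in rows, so rows that repeat a pose let the fingers close. It gives the time, the measured TCP pose, the force and the opening at its end, in the units of the state.
- get_state(): the state, without advancing time (a new reading comes with each control period).
- grab_frame(name): name is "scene" or "top" or "wrist"; returns a dict with "img" (480x640x3 uint8, blue, green, red), "fx", "fy", "cx", "cy" (pixels), "k1" (the pictures are not rectified: a ray, as slopes to the right and down, at radius r is drawn at 1 + k1 r^2 times it, then the intrinsics apply), "T" (4x4, takes a point from camera to world coordinates); the wrist camera has in their place "hand_eye" (4x4, takes a point from camera to tool coordinates, whose origin is the TCP and whose axes are the tool frame's). Camera axes: x right, y down, z forward; pixel columns grow to the right and rows downward; lengths in m; the calibration is good to about 2 mm. A picture is of the moment at which its call begins: read the wrist's pose just before it. There is no depth.
- job_done(): hands the job in, once; it reports no verdict.
Trained networks look in a picture, given as the dict that the camera call returned (one of the last four; its "shot" number tells which), for a name from the list of things; names that differ only in an ending like _2 or _b are one class to them, and where a whole thing is asked for, a point or a joint stands for the part that bears it (a point fixed in the world has none). Each returns a list of dicts, best first, with "confidence" (0 to 1); they miss things now and then, are a little off and sometimes report something else, mostly with a low value. They report only what shows in the picture. A call takes as long as a camera call. They do not tell look-alikes from the thing itself.
- regions_of(picture, thing): "pixels" (480x640 bool, what is visible of it) and "box" ([left, top, right, bottom] in pixels, round what is visible of it).
The state is a dict: "t": time; "q": joint angles; "qd": joint speeds; "joint_efforts": joint torques, N m; "eef_pos": TCP position; "ee_rot": TCP orientation; "force": force on the tool from outside, world axes, zero at the start; "moment": the same for the moment, N m; "width": finger opening in m.
Only numpy, scipy, OpenCV 4.12 (cv2) and the standard library are available. Lean on these libraries where they do the work, as an engineer would, in place of code of your own. Each camera call takes 0.05 s, during which the arm holds its last target. There are 200 camera calls.

## Working session

There is one attempt and no reset: what is moved stays moved. The work goes in short steps, Python scripts to look and compute and a tool call to move; the robot and the scene stay as the last step left them, time stands still between calls to the robot, and variables do not carry over. Pictures are saved under pics/ and viewed, about 8 in all and at most 12, crops included, and the job is handed in when it is done.

Besides the shell and the picture viewer there is one more tool, called after "Call:" as name([rows], argument=value, ...), one row to a line, values as JSON. drive_tool: Moves the arm, as the interface text tells. Its arguments: {"type":"object","properties":{"rows":{"type":"array"},"newtons":{"type":"number"}},"required":["rows"]}

```bash
mkdir -p pics; ls; cat > h.py <<'E'
import numpy as np, cv2
from station import get_state, grab_frame, job_done, regions_of
from scipy.spatial.transform import Rotation as R
def camT(f,s=None):
    if 'T' in f: return np.array(f['T'])
    T=np.eye(4);T[:3,:3]=R.from_euler('xyz',s['ee_rot']).as_matrix();T[:3,3]=s['eef_pos']
    return T@np.array(f['hand_eye'])
def K(f): return np.array([[f['fx'],0,f['cx']],[0,f['fy'],f['cy']],[0,0,1.]])
def D(f):
    return np.array([f['k1'],0,0,0,0.])
def ray(f,T,uv):
    p=cv2.undistortPoints(np.array(uv,float).reshape(-1,1,2),K(f),D(f)).reshape(-1,2)
    d=np.c_[p,np.ones(len(p))]@T[:3,:3].T
    return T[:3,3],d/np.linalg.norm(d,axis=1)[:,None]
def atz(f,T,uv,z):
    o,d=ray(f,T,uv); return o+d*((z-o[2])/d[:,2])[:,None]
def proj(f,T,P):
    Ti=np.linalg.inv(T); r,_=cv2.Rodrigues(Ti[:3,:3])
    return cv2.projectPoints(np.array(P,float).reshape(-1,3),r,Ti[:3,3],K(f),D(f))[0].reshape(-1,2)
def tri(obs):
    A=np.zeros((3,3));b=np.zeros(3)
    for f,T,uv in obs:
        o,d=ray(f,T,uv);d=d[0];M=np.eye(3)-np.outer(d,d);A+=M;b+=M@o
    return np.linalg.solve(A,b)
E
python3 - <<'E'
from h import *
s=get_state();print({k:np.round(v,3) for k,v in s.items()})
for n in ['scene','top','wrist']:
    f=grab_frame(n);cv2.imwrite(f'pics/{n}0.png',f['img'])
    T=camT(f,s);print(n,np.round(T,3).tolist(),f['fx'],f['k1'])
    for t in ['stand','retaining_bar','bar_knob','pin_grip','pin_holder','bottle_centre','dish_centre']:
        for r in regions_of(f,t): print(' ',t,round(r['confidence'],2),np.round(r['box']),r['pixels'].sum())
E
```

```text
pics
{'t': np.float64(0.0), 'q': array([-0.92 ,  0.359,  0.011, -0.   , -1.224, -0.288]), 'qd': array([-0.001,  0.002,  0.001,  0.   , -0.   , -0.001]), 'joint_efforts': array([ 0.0000e+00, -5.8272e+01,  2.9305e+01,  6.9970e+00,  7.0000e-03,
       -0.0000e+00]), 'eef_pos': array([ 0.239, -0.631,  0.226]), 'ee_rot': array([-1.569,  0.   ,  0.363]), 'force': array([-0.239, -0.016,  0.31 ]), 'moment': array([0.066, 0.003, 0.025]), 'width': np.float64(0.088)}
scene [[-0.84, -0.372, 0.395, 0.085], [-0.543, 0.591, -0.597, 0.723], [-0.011, -0.716, -0.698, 0.935], [0.0, 0.0, 0.0, 1.0]] 531.2465613382127 0.04709487021268867
  stand 0.8 [161. 268. 279. 418.] 13899
  retaining_bar 0.73 [207. 297. 273. 374.] 1434
  bar_knob 0.68 [212. 300. 274. 373.] 1287
  pin_grip 0.76 [398. 191. 417. 232.] 528
  pin_grip 0.73 [399. 139. 418. 171.] 458
  pin_grip 0.64 [377. 224. 389. 248.] 231
  pin_grip 0.54 [366. 190. 382. 219.] 253
  pin_holder 0.63 [363. 238. 399. 273.] 1077
  pin_holder 0.37 [375. 223. 390. 248.] 254
  bottle_centre 0.73 [399. 172. 420. 203.] 394
  dish_centre 0.6 [342. 284. 381. 321.] 1236
top [[-0.009, -0.997, 0.082, 0.442], [-1.0, 0.009, 0.005, 0.033], [-0.006, -0.082, -0.997, 1.354], [0.0, 0.0, 0.0, 1.0]] 558.0567035822226 0.028858526096327414
  stand 0.8 [127. 162. 277. 305.] 10665
  stand 0.62 [131. 161. 277. 305.] 10741
  retaining_bar 0.79 [161. 237. 253. 260.] 1146
  retaining_bar 0.56 [459. 258. 488. 284.] 455
  bar_knob 0.93 [162. 234. 256. 262.] 1302
  pin_grip 0.73 [504. 243. 532. 261.] 376
  pin_grip 0.68 [423. 282. 443. 299.] 244
  pin_grip 0.59 [418. 247. 435. 261.] 170
  pin_holder 0.87 [356. 264. 403. 309.] 1044
  bottle_centre 0.66 [461. 263. 487. 283.] 388
wrist [[-0.355, 0.899, 0.257, 0.169], [0.935, 0.341, 0.099, -0.658], [0.001, 0.275, -0.961, 0.384], [0.0, 0.0, 0.0, 1.0]] 370.49073066533174 0.001570695349787283
```

```bash
python3 - <<'E'
import cv2,numpy as np
a=cv2.imread('pics/scene0.png')[120:430,150:450]; b=cv2.imread('pics/top0.png')[140:330,100:560]
cv2.imwrite('pics/a.png',cv2.resize(a,None,fx=1.93,fy=1.93,interpolation=2))
cv2.imwrite('pics/b.png',cv2.resize(b,None,fx=1.73,fy=1.73,interpolation=2))
E
```

```text
(no output)
```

View pics/a.png

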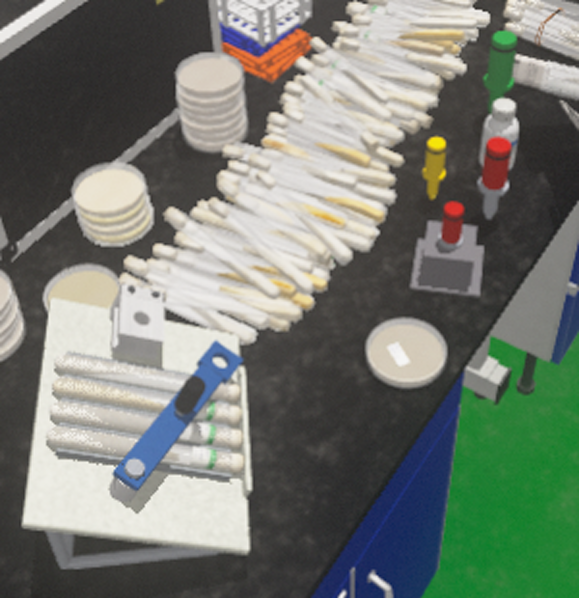

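View pics/b.png

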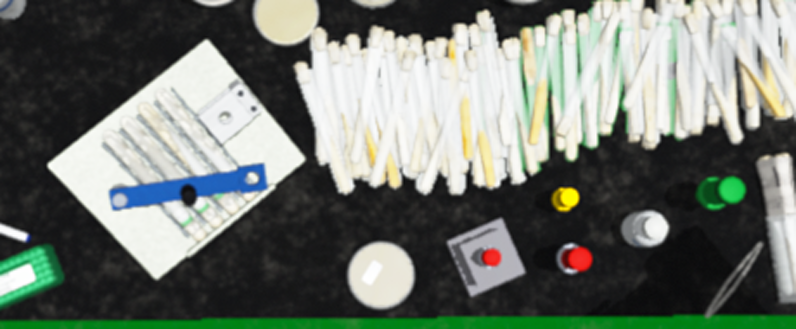

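The list of pin candidates, with pixels in the scene picture:
- red in the grey holder: (383,235)
- larger red, free-standing: (407,211)
- yellow: (374,204)
- green: (408,155)

I choose the small red one in the holder. The bar pivot is at top (169,254), the bar hole at (246,243), the fork hole at (230,208), and the knob at (209,253). Next I fit the stand geometry.

```bash
cat >> h.py <<'E'
def forkR(psi):
    x=np.array([np.cos(psi)*np.cos(np.radians(25)),np.sin(psi)*np.cos(np.radians(25)),np.sin(np.radians(25))])
    y=np.array([-np.sin(psi),np.cos(psi),0]); return np.c_[x,y,np.cross(x,y)]
def pts(P):
    p,psi,th=P[:3],P[3],P[4]; F=forkR(psi); l=lambda a:p+F@np.array(a)
    B=R.from_euler('z',-th).as_matrix() # placeholder sign: open -> -x at -y side
    if (B@np.array([0,-1,0]))[0]>0: B=R.from_euler('z',th).as_matrix()
    b=lambda a:l(np.array([0,.17,-.015])+B@np.array(a))
    return dict(fork=p,bhole=b([0,-.17,.004]),pivot=b([0,0,.004+(P[5] if len(P)>5 else 0)]),knob=b([0,-.085,.031]),ktop=b([0,-.085,.05]))
E
python3 - <<'E'
from h import *
from scipy.optimize import least_squares
s=get_state(); o={}
F={n:grab_frame(n) for n in['scene','top']}
obs=[('scene','fork',(224.1,284.8)),('top','fork',(230,207.6)),('scene','bhole',(264.5,306.5)),('top','bhole',(245.7,242.9)),('scene','pivot',(218.9,362)),('top','pivot',(169.4,253.9)),('scene','knob',(248.4,325.2)),('top','knob',(208.7,252.7))]
def res(P):
    q=pts(P); return np.concatenate([proj(F[n],camT(F[n]),q[k])[0]-u for n,k,u in obs]+[[P[5]*300]])
r=least_squares(res,[.55,.25,.15,.6,.6,.005]);P=r.x;print(np.round(P,4),np.round(r.fun,1));np.save('P.npy',P)
for k,v in pts(P).items():print(k,np.round(v,3))
# pin
def best(n,t,c):
    return min(regions_of(F[n],t),key=lambda r:np.hypot(*(np.array(r['box'][:2])+r['box'][2:])/2-c))
for t in [('pin_grip',(383,236),(380,288)),]:
    for n,c in(('scene',t[1]),('top',t[2])):
        im=F[n]['img'].astype(int);m=(im[...,2]>130)&(im[...,1]<70)&(im[...,0]<80)
        nn,l,st,ce=cv2.connectedComponentsWithStats(m.astype('uint8'))
        for i in range(1,nn):
            if st[i,4]>20: print(n,st[i],np.round(ce[i],1))
        r=best(n,t[0],c);print(r['box'])
for n,c in(('scene',(0,0)),('top',(0,0))):
    for t in('pin_holder','bottle_centre','dish_centre'):
        r=regions_of(F[n],t)
        if r: 
            b=r[0]['box'];print(n,t,np.round(atz(F[n],camT(F[n]),[(b[0]+b[2])/2,(b[1]+b[3])/2],{'pin_holder':.02,'bottle_centre':.05,'dish_centre':.008}[t]),3))
E
```

```text
[0.6153 0.2599 0.1286 0.6668 0.5526 0.0015] [-0.7 -0.2  0.6  0.5 -0.1  0.1  0.4  0.7 -0.5  0.6  0.   1.  -0.7 -0.6
  0.4 -0.3  0.5]
fork [0.615 0.26  0.129]
bhole [0.54  0.233 0.081]
pivot [0.513 0.396 0.12 ]
knob [0.518 0.307 0.124]
ktop [0.511 0.303 0.142]
scene [402 192  13   8  83] [408.1 195.5]
scene [380 224  10   8  68] [384.6 227.7]
[374.3, 223.4, 388.7, 247.8]
top [ 30 102  10   8  52] [ 34.3 105.2]
top [476 120  28   5  55] [491.9 122.8]
top [ 38 240  19   7  82] [ 47.2 243. ]
top [428 283  14  14 152] [434.9 289.4]
top [379 284  10   9  73] [383.6 288.3]
top [  0 412  76  68 590] [ 51.8 437.1]
[420.8, 283.2, 443.4, 298.8]
scene pin_holder [[ 0.43  -0.068  0.02 ]]
scene bottle_centre [[ 0.467 -0.293  0.05 ]]
scene dish_centre [[0.404 0.071 0.008]]
top pin_holder [[ 0.432 -0.078  0.02 ]]
top bottle_centre [[ 0.474 -0.29   0.05 ]]
top dish_centre [[0.407 0.062 0.008]]
```

Call:
drive_tool([
  [[0.7,1,0.1],0.193,1],
  [[0.7,1,0.1],0.193,1],
  [[0.7,1,0.1],0.193,1],
  [[0.7,1,0.1],0.193,1],
  [[0.7,1,0.1],0.193,1],
  [[0.7,1,0.1],0.193,1],
  [[0.7,1,0.1],0.193,1],
  [[0.7,1,0.1],0.193,1],
  [[0.7,1,0.1],0.193,1],
])

```text
t: 2.6
eef_pos: [0.4512, -0.3291, 0.2571]
ee_rot: [-1.572, -0.001, 0.67]
force: [0.2, 0.2, -0.0]
width: 0.0877
```

Call:
drive_tool([
  [[0.2,1,0],0,1],
  [[0.2,1,0],0,1],
  [[0.2,1,0],0,1],
  [[0.2,1,0],0,1],
  [[0.2,1,0],0,1],
  [[0.2,1,0],0,1],
  [[0.2,1,0],0,1],
  [[0.2,1,0],0,1],
])

```text
t: 3.4
eef_pos: [0.5096, -0.0303, 0.2564]
ee_rot: [-1.571, 0.0, 0.668]
force: [-0.4, 0.0, -0.7]
width: 0.0879
```

Call:
drive_tool([
  [[0,1,0],0,1],
  [[0,1,0],0,1],
  [[0,1,0],0,1],
  [[0,1,0],0,1],
  [[0,1,0],0,1],
  [[0,1,0],0,1],
  [[0,1,0],0,1],
  [[0,1,0],0,1],
])

```text
t: 4.2
eef_pos: [0.5099, 0.2683, 0.2559]
ee_rot: [-1.571, 0.001, 0.666]
force: [0.0, -0.9, -0.4]
width: 0.0874
```

```bash
python3 - <<'E'
from h import *
s=get_state();print(np.round(s['eef_pos'],4),np.round(s['ee_rot'],3),s['t'],np.round(s['q'],2))
f=grab_frame('wrist');T=camT(f,s);P=np.load('P.npy');im=f['img'].copy()
for k,v in pts(P).items():
    u=proj(f,T,v)[0];print(k,np.round(u,1));cv2.drawMarker(im,tuple(int(x) for x in u),(255,0,255),0,14,1)
cv2.imwrite('pics/w1.png',im)
E
```

```text
[0.5099 0.2683 0.2559] [-1.571e+00  1.000e-03  6.660e-01] 4.2 [ 0.82  0.18 -0.17  0.   -1.23 -1.73]
fork [242.3 323.5]
bhole [275.8 224. ]
pivot [437.8 322.9]
knob [357.3 269.8]
ktop [359.3 267.7]
```

View pics/w1.png

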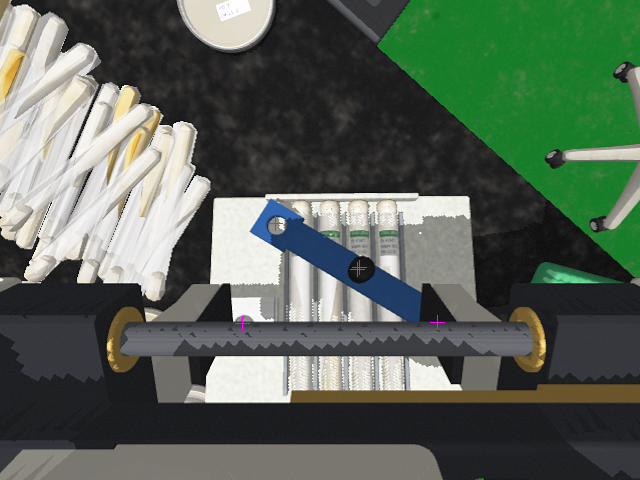

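The knob sits at (361,268) and the bar hole at (276,226), both within about 2 px of the fit. I go down and grip the knob.

Call:
drive_tool([
  [[0.017,0.123,0],0,1],
  [[0.017,0.123,-0.15],0,0.7],
  [[0.017,0.123,-0.3],0,0.7],
  [[0.017,0.123,-0.42],0,0.7],
  [[0.017,0.123,-0.43],0,0.7],
  [[0.017,0.123,-0.43],0,0],
  [[0.017,0.123,-0.43],0,0],
  [[0.017,0.123,-0.43],0,0],
  [[0.017,0.123,-0.43],0,0],
  [[0.017,0.123,-0.43],0,0],
  [[0.017,0.123,-0.43],0,0],
], newtons=15)

```text
t: 5.35
eef_pos: [0.5146, 0.307, 0.1284]
ee_rot: [-1.57, -0.002, 0.666]
force: [-5.4, 3.8, 7.5]
width: 0.0198
```

```bash
python3 - <<'E'
from h import *
s=get_state();print(np.round(s['eef_pos'],4),s['width'],np.round(s['force'],1))
P=np.load('P.npy');k0=pts(P)['knob']
for th in np.linspace(P[4],0,9)[1:]:
    Q=P.copy();Q[4]=th;print(round(th,3),np.round((pts(Q)['knob']-k0)/.3,3).tolist())
E
```

```text
[0.5146 0.307  0.1284] 0.019812023584413144 [-5.4  3.8  7.5]
0.483 [0.018, 0.002, 0.007]
0.414 [0.036, 0.005, 0.015]
0.345 [0.053, 0.01, 0.022]
0.276 [0.07, 0.015, 0.03]
0.207 [0.087, 0.022, 0.038]
0.138 [0.103, 0.03, 0.046]
0.069 [0.118, 0.04, 0.055]
0.0 [0.132, 0.05, 0.063]
```

Call:
drive_tool([
  [[0.018,0.002,0.007],0,0],
  [[0.036,0.005,0.015],0,0],
  [[0.053,0.01,0.022],0,0],
  [[0.07,0.015,0.03],0,0],
  [[0.087,0.022,0.038],0,0],
  [[0.103,0.03,0.046],0,0],
  [[0.118,0.04,0.055],0,0],
  [[0.132,0.05,0.063],0,0],
  [[0.132,0.05,0.063],0,0],
  [[0.132,0.05,0.063],0,0],
])

```text
t: 6.35
eef_pos: [0.5516, 0.3212, 0.146]
ee_rot: [-1.569, 0.004, 0.667]
force: [-11.3, 2.4, 4.0]
width: 0.0191
```

```bash
cat > fit.py <<'E'
from h import *
F={n:grab_frame(n) for n in['scene','top']}
P=np.load('P.npy');P[4]=0
for n in F:
    for k,v in pts(P).items(): print(n,k,np.round(proj(F[n],camT(F[n]),v)[0],1))
s=F['scene']['img'][262:382,190:310];t=F['top']['img'][190:280,140:260]
a=cv2.resize(s,None,fx=3.3,fy=3.3,interpolation=2);b=cv2.resize(t,None,fx=3.3,fy=3.3,interpolation=2)
b=cv2.copyMakeBorder(b,0,a.shape[0]-b.shape[0],0,0,0)
import sys;cv2.imwrite(f'pics/{sys.argv[1]}.png',np.hstack([a,b]))
E
python3 fit.py k1
```

```text
scene fork [223.4 284.6]
scene bhole [221.7 288. ]
scene pivot [218.4 362.6]
scene knob [224.5 314.7]
scene ktop [227.7 308.6]
top fork [230.6 208.1]
top bhole [230.1 207.1]
top pivot [169.4 254.9]
top knob [200.4 233.8]
top ktop [200.8 235.9]
```

View pics/k1.png

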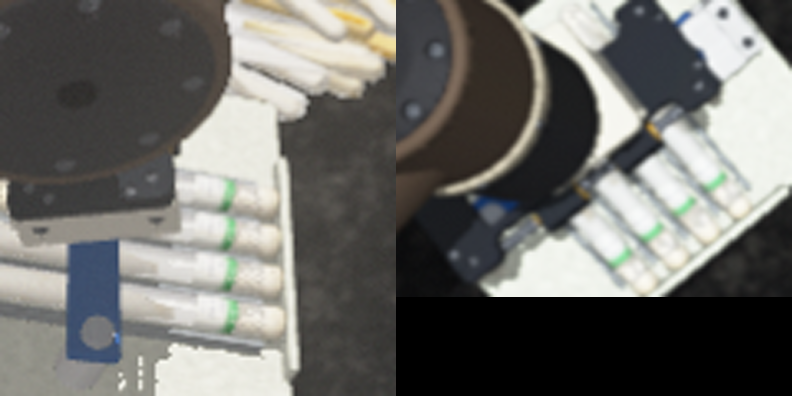

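Call:
drive_tool([
  [[0.132,0.05,0.063],0,0.6],
  [[0.132,0.05,0.063],0,0.6],
  [[0.132,0.05,0.063],0,0.6],
  [[0.132,0.05,0.15],0,0.6],
  [[0.132,0.05,0.35],0,1],
  [[-0.1,-0.4,0.45],0,1],
  [[-0.1,-0.8,0.45],0,1],
  [[-0.1,-1,0.45],0,1],
  [[-0.1,-1,0.45],0,1],
  [[-0.1,-1,0.45],0,1],
  [[-0.1,-1,0.45],0,1],
])

```text
t: 7.55
eef_pos: [0.5271, 0.0459, 0.2792]
ee_rot: [-1.571, -0.0, 0.666]
force: [1.0, -0.3, 0.4]
width: 0.0876
```

```bash
python3 fit.py k2; python3 -c "
from h import *
s=get_state();print(s['t'],s['eef_pos'],s['ee_rot'])"
```

```text
scene fork [223.4 284.6]
scene bhole [221.7 288. ]
scene pivot [218.4 362.6]
scene knob [224.5 314.7]
scene ktop [227.7 308.6]
top fork [230.6 208.1]
top bhole [230.1 207.1]
top pivot [169.4 254.9]
top knob [200.4 233.8]
top ktop [200.8 235.9]
7.65 [0.52682579 0.04336323 0.28016572] [-1.57144066e+00 -1.23062373e-03  6.62078371e-01]
```

View pics/k2.png

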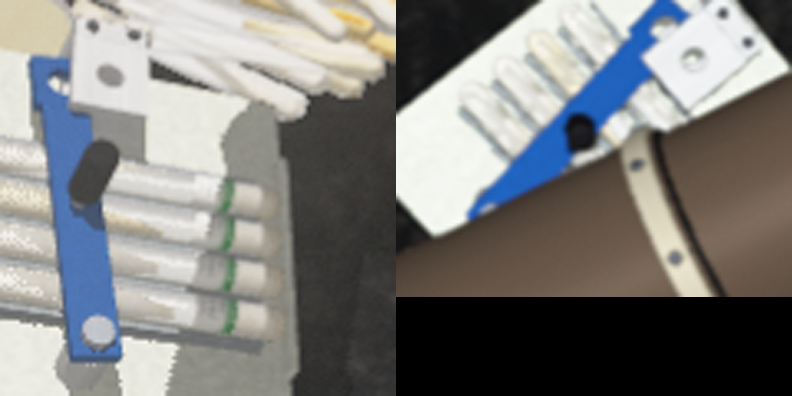

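The bar has gone past the line, probably dragged uphill as I lifted. I'll measure its angle and bring it back.

```bash
python3 - <<'E'
from h import *
P=np.load('P.npy');F={n:grab_frame(n) for n in['scene','top']}
for th in(-.15,-.12,-.09,-.06,-.03):
    Q=P.copy();Q[4]=th;q=pts(Q)
    # pts sign helper flips for th<0, so build direct
    B=R.from_euler('z',-th).as_matrix();Fk=forkR(P[3]);b=lambda a:P[:3]+Fk@(np.array([0,.17,-.015])+B@np.array(a))
    print(th,[np.round(proj(F[n],camT(F[n]),b(a))[0],1).tolist() for n in F for a in([0,-.17,.004],[0,-.085,.05])],np.round(b([0,-.085,.031]),4),np.round(b([0,-.085,.05]),4))
Q[4]=.1;print('check +.1',np.round(pts(Q)['knob'],3))
B=R.from_euler('z',-.1).as_matrix();print((B@[0,-1,0])[0])
E
```

```text
-0.15 [[209.1, 286.2], [220.9, 307.7], [222.2, 198.9], [196.6, 231.8]] [0.5658 0.3304 0.1485] [0.5595 0.3254 0.1657]
-0.12 [[211.7, 286.5], [222.3, 307.8], [223.9, 200.5], [197.5, 232.6]] [0.5642 0.3287 0.1474] [0.5579 0.3238 0.1647]
-0.09 [[214.2, 286.8], [223.6, 308.0], [225.5, 202.1], [198.3, 233.4]] [0.5626 0.3271 0.1464] [0.5563 0.3221 0.1636]
-0.06 [[216.7, 287.1], [225.0, 308.1], [227.1, 203.7], [199.2, 234.2]] [0.5609 0.3255 0.1453] [0.5546 0.3205 0.1625]
-0.03 [[219.2, 287.6], [226.4, 308.3], [228.6, 205.4], [200.0, 235.1]] [0.5592 0.324  0.1442] [0.5529 0.319  0.1614]
check +.1 [0.551 0.318 0.14 ]
-0.09983341664682815
```

Call:
drive_tool([
  [[0.117,0.95,-0.1],0,0.7],
  [[0.117,0.95,-0.1],0,0.7],
  [[0.117,0.95,-0.1],0,0.7],
  [[0.117,0.95,-0.1],0,0.7],
  [[0.117,0.95,-0.1],0,0.7],
  [[0.117,0.95,-0.1],0,0.7],
  [[0.117,0.95,-0.1],0,0.7],
  [[0.117,0.95,-0.1],0,0.7],
])

```text
t: 8.55
eef_pos: [0.5627, 0.3349, 0.2473]
ee_rot: [-1.571, 0.002, 0.669]
force: [-0.6, -0.3, -0.3]
width: 0.0611
```

Call:
drive_tool([
  [[0,-0.02,-0.1],0,0.7],
  [[0,-0.02,-0.2],0,0.7],
  [[0,-0.02,-0.31],0,0.7],
  [[0,-0.02,-0.32],0,0.7],
  [[0,-0.02,-0.32],0,0],
  [[0,-0.02,-0.32],0,0],
  [[0,-0.02,-0.32],0,0],
  [[0,-0.02,-0.32],0,0],
  [[0,-0.02,-0.32],0,0],
  [[0,-0.02,-0.32],0,0],
], newtons=10)

```text
t: 9.55
eef_pos: [0.5619, 0.3293, 0.1535]
ee_rot: [-1.566, -0.001, 0.666]
force: [-16.6, 13.1, 6.9]
width: 0.0206
```

Call:
drive_tool([
  [[-0.008,-0.002,-0.004],0,0],
  [[-0.016,-0.01,-0.009],0,0],
  [[-0.026,-0.016,-0.013],0,0],
  [[-0.032,-0.022,-0.018],0,0],
  [[-0.032,-0.022,-0.018],0,0],
  [[-0.032,-0.022,-0.018],0,0],
])

```text
t: 10.15
eef_pos: [0.5539, 0.3228, 0.1488]
ee_rot: [-1.568, -0.004, 0.667]
force: [-5.4, 7.3, 5.1]
width: 0.0196
```

Call:
drive_tool([
  [[0,0,0],0,0.8],
  [[0,0,0],0,0.8],
  [[0,0,0],0,0.8],
  [[0,0,0],0,0.8],
  [[0,0,0],0,0.8],
  [[0,0,0],0,0.8],
])

```text
t: 10.75
eef_pos: [0.5542, 0.3201, 0.1474]
ee_rot: [-1.571, 0.0, 0.666]
force: [-0.2, 0.2, -0.4]
width: 0.0619
```

Call:
drive_tool([
  [[0,0,0.05],0,0.9],
  [[0,0,0.1],0,0.9],
  [[0,0,0.2],0,0.9],
  [[0,0,0.35],0,0.9],
  [[0,0,0.5],0,0.9],
  [[0,0,0.5],0,0.9],
])

```text
t: 11.35
eef_pos: [0.5567, 0.3215, 0.3053]
ee_rot: [-1.572, -0.011, 0.666]
force: [0.4, 0.2, -0.1]
width: 0.0787
```

```bash
cat > wv.py <<'E'
from h import *
import sys
s=get_state();print(s['t'],np.round(s['eef_pos'],4),np.round(s['ee_rot'],3))
f=grab_frame('wrist');T=camT(f,s);P=np.load('P.npy');P[4]=0
for k,v in pts(P).items(): print(k,np.round(proj(f,T,v)[0],1))
im=f['img'];cv2.imwrite(f'pics/{sys.argv[1]}.png',im)
b=cv2.inRange(cv2.cvtColor(im,cv2.COLOR_BGR2HSV),(105,120,50),(125,255,255))
n,l,st,c=cv2.connectedComponentsWithStats(b)
for i in range(1,n):
    if st[i,4]>200: print('blue',st[i],cv2.minAreaRect(np.argwhere(l==i)[:,::-1].astype(np.float32)))
E
python3 wv.py w2; cd pics; python3 -c "
import cv2;cv2.imwrite('w2c.png',cv2.resize(cv2.imread('w2.png')[150:480,150:550],None,fx=1.8,fy=1.8))"
```

```text
11.35 [0.5567 0.3215 0.3053] [-1.572 -0.011  0.666]
fork [235.3 227.9]
bhole [238.1 230.1]
pivot [415.6 229.8]
knob [326.7 224.6]
ktop [326.7 220.2]
blue [ 266  215  166   29 4011] ((348.49993896484375, 229.0), (164.99996948242188, 27.999996185302734), -0.0)
```

View pics/w2c.png

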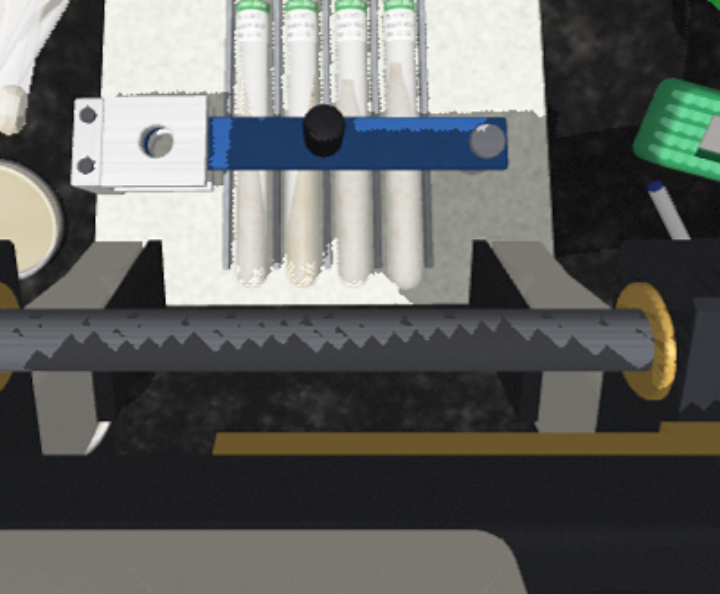

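The bar lies in line with the fork: it's level in the wrist view, and the fork hole at (237,228) matches the prediction to 2 px. Next is the pin.

Call:
drive_tool([
  [[-0.1,-0.98,0],0,1],
  [[-0.1,-0.98,0],0,1],
  [[-0.1,-0.98,0],0,1],
  [[-0.1,-0.98,0],0,1],
  [[-0.1,-0.98,0],0,1],
  [[-0.1,-0.98,0],0,1],
  [[-0.1,-0.98,0],0,1],
  [[-0.1,-0.98,0],0,1],
])

```text
t: 12.2
eef_pos: [0.5237, 0.0252, 0.2971]
ee_rot: [-1.57, 0.0, 0.663]
force: [-0.3, 0.4, 0.6]
width: 0.0874
```

```bash
python3 - <<'E'
from h import *
s=get_state();print(s['t'],np.round(s['eef_pos'],4))
F={n:grab_frame(n) for n in['scene','top','wrist']}
t=camT(F['top']);print('top@.105',atz(F['top'],t,[383.6,288.3],.105))
print('scene@.105',atz(F['scene'],camT(F['scene']),[383,226],.105))
f=F['wrist'];T=camT(f,s);im=f['img'].astype(int);m=(im[...,2]>110)&(im[...,1]<70)&(im[...,0]<80)
n,l,st,ce=cv2.connectedComponentsWithStats(m.astype('uint8'))
for i in range(1,n):
    if st[i,4]>40: print(st[i],np.round(ce[i],1),atz(f,T,ce[i],.09))
for z in(.055,.105,.08,0): print(z,proj(f,T,[.432,-.076,z]))
cv2.imwrite('pics/w3.png',f['img'])
E
```

```text
12.2 [0.5237 0.0252 0.2971]
top@.105 [[ 0.43533454 -0.07789764  0.105     ]]
scene@.105 [[ 0.43766488 -0.07831247  0.105     ]]
[283  48  26  30 580] [295.2  62.5] [[ 0.43048312 -0.08289151  0.09      ]]
0.055 [[302.67538823  75.26483684]]
0.105 [[299.18193745  66.06482861]]
0.08 [[301.05042094  70.9855121 ]]
0 [[305.59833168  82.96223254]]
```

View pics/w3.png

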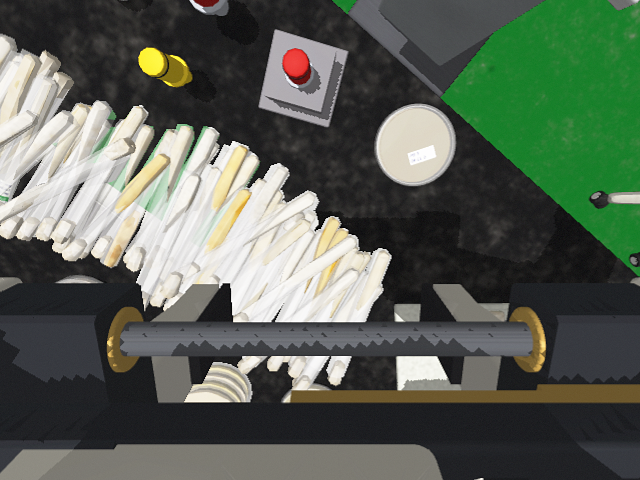

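Call:
drive_tool([
  [[-0.31,-0.35,-0.4],0,1],
  [[-0.31,-0.35,-0.4],0,1],
  [[-0.31,-0.35,-0.4],0,1],
  [[-0.31,-0.35,-0.4],0,1],
  [[-0.31,-0.35,-0.4],0,1],
  [[-0.31,-0.35,-0.4],0,1],
  [[-0.31,-0.35,-0.4],0,1],
])

```text
t: 13.05
eef_pos: [0.4325, -0.0777, 0.1782]
ee_rot: [-1.572, -0.001, 0.667]
force: [0.3, -0.8, 0.3]
width: 0.0878
```

```bash
python3 - <<'E'
from h import *
s=get_state();print(s['t'],np.round(s['eef_pos'],4),s['ee_rot'])
f=grab_frame('wrist');T=camT(f,s);im=f['img'].astype(int);m=(im[...,2]>110)&(im[...,1]<70)&(im[...,0]<80)
n,l,st,ce=cv2.connectedComponentsWithStats(m.astype('uint8'))
for i in range(1,n):
    if st[i,4]>40: print(st[i],np.round(ce[i],1))
for z in(.055,.105,): print(z,proj(f,T,[.434,-.079,z]),proj(f,T,[[.444,-.079,z],[.434,-.069,z]]))
E
```

```text
13.05 [ 0.4325 -0.0777  0.1782] [-1.57155199e+00 -1.03114514e-03  6.67379572e-01]
[ 146  118   59   56 2083] [173.9 147.4]
[190 120  38  50 820] [213.1 143.4]
[309 223  32  19 297] [324.7 230.1]
[307 235  36  36 964] [324.3 252.9]
0.055 [[323.6777411  237.13907707]] [[315.89062347 246.69297082]
 [333.60853071 244.6865738 ]]
0.105 [[323.1363863  257.06769056]] [[313.83173992 268.31269939]
 [335.01608301 265.95564765]]
```

Call:
drive_tool([
  [[-0.002,-0.006,-0.1],0,0.9],
  [[-0.002,-0.006,-0.2],0,0.8],
  [[-0.002,-0.006,-0.3],0,0.7],
  [[-0.002,-0.006,-0.37],0,0.7],
  [[-0.002,-0.006,-0.37],0,0.7],
  [[-0.002,-0.006,-0.37],0,0],
  [[-0.002,-0.006,-0.37],0,0],
  [[-0.002,-0.006,-0.37],0,0],
  [[-0.002,-0.006,-0.37],0,0],
  [[-0.002,-0.006,-0.37],0,0],
  [[-0.002,-0.006,-0.37],0,0],
  [[-0.002,-0.006,-0.37],0,0],
], newtons=20)

```text
t: 14.3
eef_pos: [0.4308, -0.0804, 0.067]
ee_rot: [-1.571, -0.001, 0.666]
force: [-1.6, 1.2, 6.1]
width: 0.0233
```

Call:
drive_tool([
  [[0,0,0.08],0,0],
  [[0,0,0.18],0,0],
  [[0,0,0.3],0,0],
  [[0,0,0.45],0,0],
  [[0,0,0.55],0,0],
  [[0,0,0.55],0,0],
])

```text
t: 14.9
eef_pos: [0.4327, -0.0803, 0.2357]
ee_rot: [-1.575, -0.006, 0.666]
force: [1.0, -0.2, -1.3]
width: 0.0233
```

Call:
drive_tool([
  [[0.55,1,0],0,0],
  [[0.55,1,0],0,0],
  [[0.55,1,0],0,0],
  [[0.55,1,0],0,0],
  [[0.55,1,0],0,0],
  [[0.55,1,0],0,0],
  [[0.55,1,0],0,0],
  [[0.55,1,0],0,0],
  [[0.55,1,0],0,0],
  [[0.55,1,0],0,0],
])

```text
t: 15.9
eef_pos: [0.5949, 0.2189, 0.2304]
ee_rot: [-1.57, 0.002, 0.666]
force: [-0.1, -0.3, -2.2]
width: 0.0239
```

```bash
python3 - <<'E'
from h import *
s=get_state();print(s['t'],np.round(s['eef_pos'],4),s['ee_rot'],s['width'])
w=grab_frame('wrist')['img'];sc=grab_frame('scene');f=sc['img'];tp=grab_frame('top')['img']
p=s['eef_pos'];print(proj(sc,camT(sc),[p,p-[0,0,.059],[.6144,.2611,.1286]]))
a=cv2.resize(f[200:380,160:340],(540,540),interpolation=2);b=cv2.resize(w[120:480,160:480],(240,270));c=cv2.resize(tp[150:270,160:280],(240,240))
cv2.imwrite('pics/m4.png',np.hstack([a,np.vstack([b,cv2.copyMakeBorder(c,0,30,0,0,0)])]))
E
```

```text
15.9 [0.5949 0.2189 0.2304] [-1.57049023  0.00192106  0.66567335] 0.02388189736661605
[[238.84754762 239.60808596]
 [242.29960122 260.95655751]
 [223.38414602 285.18906545]]
```

View pics/m4.png

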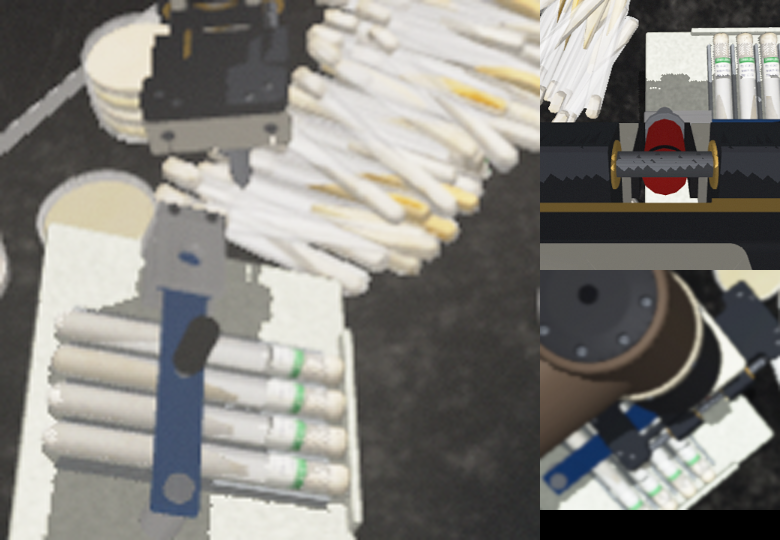

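Call:
drive_tool([
  [[0.065,0.14,0],0,0],
  [[0.065,0.14,-0.05],0,0],
  [[0.065,0.14,-0.08],0,0],
  [[0.065,0.14,-0.1],0,0],
  [[0.065,0.14,-0.1],0,0],
  [[0.065,0.14,-0.1],0,0],
])

```text
t: 16.65
eef_pos: [0.6152, 0.2609, 0.2022]
ee_rot: [-1.571, -0.001, 0.666]
force: [-0.3, -0.3, -0.3]
width: 0.0238
```

```bash
python3 - <<'E'
from h import *
s=get_state();print(s['t'],np.round(s['eef_pos'],4),s['force'])
sc=grab_frame('scene');p=s['eef_pos'];print(proj(sc,camT(sc),[p-[0,0,.059],[.6144,.2611,.1286]]))
cv2.imwrite('pics/m5.png',cv2.resize(sc['img'][235:315,180:280],(800,640)[:2],interpolation=2)[:600])
E
```

```text
16.65 [0.6152 0.2609 0.2022] [-0.28164007 -0.34992306 -0.34420157]
[[222.14265789 280.1362136 ]
 [223.38414602 285.18906545]]
```

View pics/m5.png

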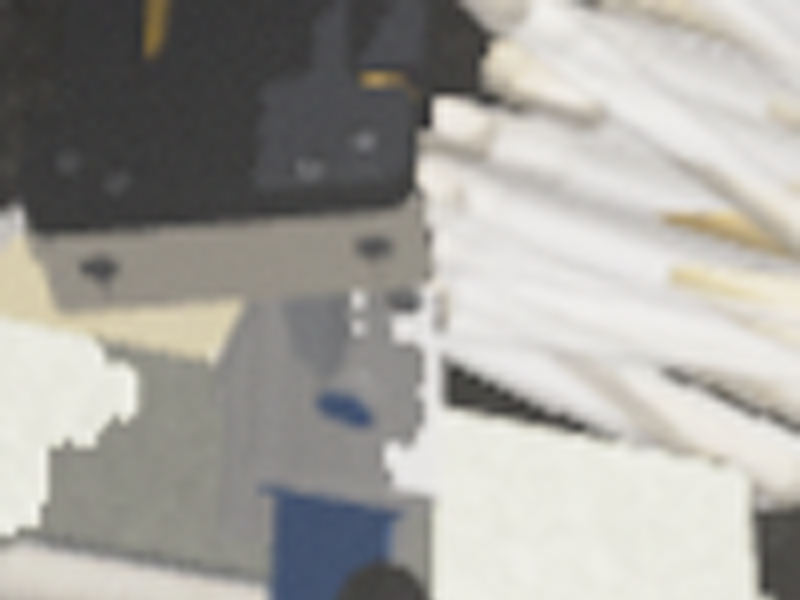

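Call:
drive_tool([
  [[-0.007,-0.002,-0.015],0,0],
  [[-0.007,-0.002,-0.03],0,0],
  [[-0.007,-0.002,-0.045],0,0],
  [[-0.007,-0.002,-0.06],0,0],
  [[-0.007,-0.002,-0.07],0,0],
  [[-0.007,-0.002,-0.07],0,0],
])

```text
t: 17.3
eef_pos: [0.6122, 0.2605, 0.1794]
ee_rot: [-1.57, 0.002, 0.666]
force: [-1.9, -1.5, -3.0]
width: 0.0233
```

Call:
drive_tool([
  [[0,0,0],0,0],
  [[-0.014,-0.011,-0.001],0,0],
  [[-0.028,-0.022,-0.003],0,0],
  [[-0.042,-0.033,-0.006],0,0],
  [[-0.056,-0.044,-0.01],0,0],
  [[-0.07,-0.055,-0.016],0,0],
  [[-0.082,-0.064,-0.022],0,0],
  [[-0.092,-0.072,-0.025],0,0],
  [[-0.092,-0.072,-0.025],0,0],
], newtons=8)

```text
t: 18.2
eef_pos: [0.5846, 0.2388, 0.1726]
ee_rot: [-1.571, 0.001, 0.666]
force: [0.8, 0.9, -1.4]
width: 0.0237
```

```bash
python3 - <<'E'
from h import *
s=get_state();print(s['t'],np.round(s['eef_pos'],4),s['force'],s['moment'])
w=grab_frame('wrist')['img'];sc=grab_frame('scene')
a=cv2.resize(sc['img'][225:315,180:270],(540,540),interpolation=2);b=cv2.resize(w[180:420,240:400],(260,390))
cv2.imwrite('pics/m6.png',np.hstack([a,cv2.copyMakeBorder(b,0,150,0,0,0)]))
E
```

```text
18.2 [0.5846 0.2388 0.1726] [ 0.75112482  0.86293299 -1.37222304] [ 0.26269535 -0.13428774 -0.03148488]
```

View pics/m6.png

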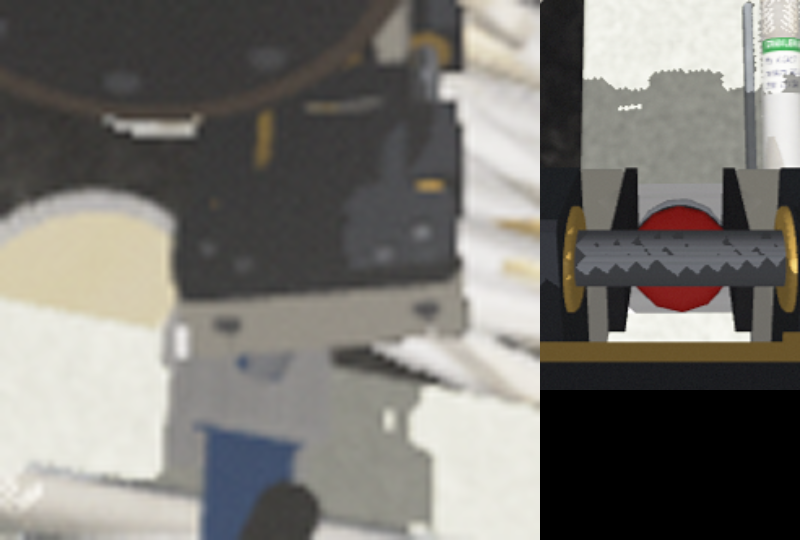

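Call:
drive_tool([
  [[0.009,0.007,-0.008],0,0],
  [[0.013,0.01,-0.016],0,0],
  [[0.016,0.012,-0.024],0,0],
  [[0.019,0.015,-0.032],0,0],
  [[0.022,0.017,-0.039],0,0],
  [[0.025,0.019,-0.045],0,0],
  [[0.025,0.019,-0.045],0,0],
])

```text
t: 19.0
eef_pos: [0.5927, 0.2449, 0.159]
ee_rot: [-1.571, 0.001, 0.666]
force: [-0.6, 0.6, -2.1]
width: 0.0238
```

Call:
drive_tool([
  [[0.004,0.003,-0.01],0,0],
  [[0.007,0.006,-0.02],0,0],
  [[0.011,0.009,-0.03],0,0],
  [[0.011,0.009,-0.03],0,0],
])

```text
t: 19.4
eef_pos: [0.5962, 0.2478, 0.1499]
ee_rot: [-1.571, 0.001, 0.666]
force: [-0.2, -0.2, -1.7]
width: 0.0237
```

Call:
drive_tool([
  [[0.004,0.003,-0.01],0,0],
  [[0.007,0.006,-0.02],0,0],
  [[0.011,0.009,-0.03],0,0],
  [[0.011,0.009,-0.03],0,0],
])

```text
t: 19.8
eef_pos: [0.6001, 0.2507, 0.143]
ee_rot: [-1.572, -0.002, 0.667]
force: [-3.8, -1.4, 7.1]
width: 0.024
```

Call:
drive_tool([
  [[0.003,0.002,-0.008],0,0],
  [[0.005,0.004,-0.014],0,0],
  [[0.005,0.004,-0.014],0,0],
], newtons=15)

```text
t: 20.1
eef_pos: [0.6016, 0.2518, 0.1407]
ee_rot: [-1.572, -0.003, 0.667]
force: [-9.0, -3.2, 18.0]
width: 0.0234
```

```bash
python3 - <<'E'
from h import *
s=get_state();print(s['t'],np.round(s['eef_pos'],4),s['force'],s['moment'],s['width'])
w=grab_frame('wrist')['img'];sc=grab_frame('scene')
a=cv2.resize(sc['img'][225:325,180:270],(486,540),interpolation=2);b=cv2.resize(w[180:420,220:420],(300,360))
cv2.imwrite('pics/m7.png',np.hstack([a,cv2.copyMakeBorder(b,0,180,0,0,0)]))
E
```

```text
20.1 [0.6016 0.2518 0.1407] [-8.9930624  -3.20826955 18.00084414] [-0.97784988  3.31354943  0.08941699] 0.02339634150290138
```

Call:
drive_tool([
  [[0,0,0],0,0.6],
  [[0,0,0.004],0,0.6],
  [[0,0,0.008],0,0.6],
  [[0,0,0.008],0,0.6],
  [[0,0,0.008],0,0.6],
  [[0,0,0.008],0,0.6],
])

```text
t: 20.8
eef_pos: [0.601, 0.2516, 0.1395]
ee_rot: [-1.571, 0.0, 0.666]
force: [0.3, -0.3, 0.0]
width: 0.0524
```

Call:
drive_tool([
  [[0,0,0.04],0,0.6],
  [[0,0,0.1],0,0.6],
  [[0,0,0.2],0,0.6],
  [[0,0,0.35],0,0.6],
  [[0,0,0.5],0,0.8],
  [[0,0,0.5],0,0.8],
  [[0,0,0.5],0,0.8],
])

```text
t: 21.5
eef_pos: [0.6014, 0.252, 0.2922]
ee_rot: [-1.571, -0.004, 0.666]
force: [-0.3, 0.1, -1.6]
width: 0.0682
```

```bash
python3 - <<'E'
from h import *
s=get_state();print(s['t'],np.round(s['eef_pos'],4),s['force'],s['width'])
w=grab_frame('wrist');T=camT(w,s);sc=grab_frame('scene')
Fk=forkR(np.load('P.npy')[3]);p=np.array([.6144,.2611,.1286])
for z in(0,.005,.03,.055): print(z,proj(w,T,p+Fk@[0,0,z]),proj(sc,camT(sc),p+Fk@[0,0,z]))
a=cv2.resize(sc['img'][235:375,180:270],(360,560),interpolation=2);b=cv2.resize(w['img'][150:380,140:340],(440,506))
cv2.imwrite('pics/m8.png',np.hstack([a,cv2.copyMakeBorder(b,0,54,0,0,0)]))
E
```

```text
21.5 [0.6014 0.252  0.2922] [-0.28550088  0.07551529 -1.58598175] 0.06821004024763058
0 [[325.09653047 241.42479213]] [[223.38414602 285.18906545]]
0.005 [[325.07987814 240.54825501]] [[224.16201246 283.6128944 ]]
0.03 [[324.98852464 235.73964557]] [[228.11760023 275.5956577 ]]
0.055 [[324.88106987 230.08353225]] [[232.18734832 267.34331371]]
```

View pics/m8.png

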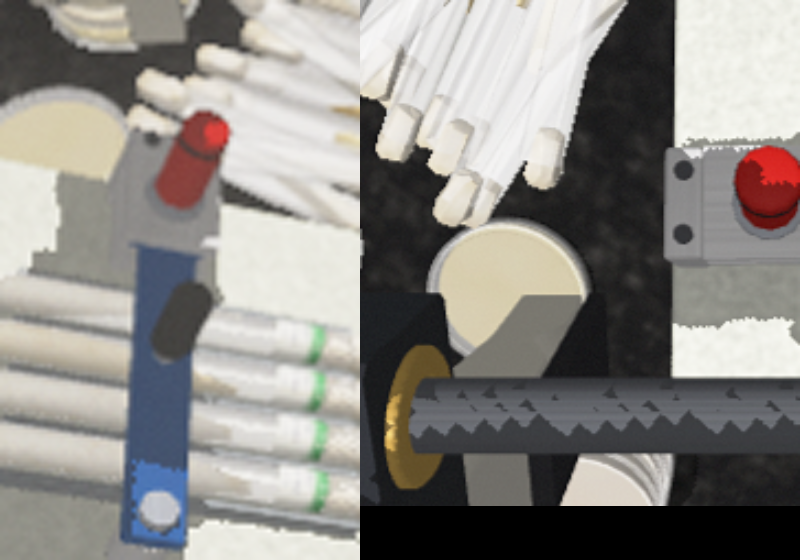

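```bash
python3 - <<'E'
from h import *
from scipy.optimize import least_squares
s=get_state();Fs=[(grab_frame('wrist'),s),(grab_frame('scene'),None)]
psi=np.load('P.npy')[3];p=np.array([.6144,.2611,.1286]);Fk=forkR(psi)
a=np.linspace(0,2*np.pi,40)
obs=[]
for f,st in Fs:
    T=camT(f,st);u0=proj(f,T,p+Fk@[0,0,.03])[0]
    hsv=cv2.cvtColor(f['img'],cv2.COLOR_BGR2HSV);m=((hsv[...,0]<8)|(hsv[...,0]>172))&(hsv[...,1]>150)&(hsv[...,2]>50)
    n,l,stt,ce=cv2.connectedComponentsWithStats(cv2.morphologyEx(m.astype('uint8'),cv2.MORPH_CLOSE,np.ones((5,5))))
    i=min((i for i in range(1,n) if stt[i,4]>60),key=lambda i:np.hypot(*(ce[i]-u0)))
    obs.append((f,T,l==i));print(stt[i],ce[i])
    for dz in(0,.004,.008):
        P=[p+Fk@[.012*np.cos(t),.012*np.sin(t),z+dz] for t in a for z in(.005,.055)]
        h=cv2.convexHull(proj(f,T,P).astype(np.float32));M=cv2.moments(h);x,y=h[:,0].min(0),h[:,0].max(0)
        print(' dz',dz,np.round([*x,*(y-x)],1),round(M['m00']),np.round([M['m10']/M['m00'],M['m01']/M['m00']],1))
    for t in('bottle_centre','dish_centre'):
        r=regions_of(f,t)
        if r and st is None:
            b=r[0]['box'];print(t,np.round(atz(f,T,[(b[0]+b[2])/2,(b[1]+b[3])/2],.05 if 'bo' in t else .008),3))
E
```

```text
[310 219  31  38 911] [325.33150384 237.42151482]
 dz 0 [308.7 217.4  31.9  39.4] 991 [324.7 236.6]
 dz 0.004 [308.4 216.2  32.4  40.1] 1022 [324.7 235.8]
 dz 0.008 [308.2 215.   32.9  40.7] 1054 [324.7 234.8]
[400 191  15  27 286] [406.81118881 204.09440559]
 dz 0 [218.2 262.5  20.   26. ] 315 [228.2 275.5]
 dz 0.004 [218.8 261.2  20.1  26. ] 317 [228.8 274.1]
 dz 0.008 [219.4 259.8  20.1  26.1] 318 [229.5 272.8]
bottle_centre [[ 0.478 -0.311  0.05 ]]
dish_centre [[0.407 0.068 0.008]]
```

```bash
python3 - <<'E'
from h import *
f=grab_frame('scene');a=cv2.imread('pics/scene0.png').astype(int);b=f['img'].astype(int)
d=np.abs(a-b).max(2);print('bottle diff',d[165:215,392:425].mean(),(d[165:215,392:425]>50).sum(),'dish',d[280:325,338:385].mean(),(d[280:325,338:385]>50).sum())
c=b[255:300,205:250];m=(c[...,2]>60)&(c[...,1]<0.5*c[...,2])&(c[...,0]<0.6*c[...,2])
y,x=np.nonzero(m);print(m.sum(),x.min()+205,y.min()+255,x.max()+206,y.max()+256,x.mean()+205.5,y.mean()+255.5)
E
```

```text
bottle diff 3.556969696969697 0 dish 3.670449172576832 0
175 220 263 237 286 228.16857142857143 274.14
```

```bash
python3 -c "
from h import *
print(get_state()['force']);print(job_done())"
```

```text
[-0.41825877  0.13447154  0.46847042]
the job is handed in; nothing more can be done
None
```

The job is handed in: the bar is across the tubes, the pin is through fork and bar, and the gripper let go and moved clear. `job_done` gives no verdict, so this rests on my own checks.

**What I did:**
- **Bar:** I swung it shut by the knob. The first try went past the line to about -0.15 rad, probably dragged as I let go. I gripped the knob again and brought it back to about 0.
- **Pin:** I took the small red pin from its holder and put the tip in the fork hole. I tilted the pin 25° in a light grip, then pushed it down along the hole until it stopped at about 19 N.

**Last checks:**
- **Pin seating:** the handle's outline in the wrist view, and its top and bottom edges in the scene view, match a fully seated pin to about 1 px. That is roughly 2–3 mm along the pin in the scene view. I did not measure the gap under the collar directly.
- **Bar:** it looked level with the fork just before the pin went in. I did not measure its angle again afterwards, but the pin now passes through its hole.
- **Bottle and dish:** the pictures before and after show no difference around either. The network's bottle position shifted by about 2 cm, which disagrees; I put that down to the larger red pin partly hiding it.
- **Contact:** the wrist force was about zero and the fingers were clear of everything when I handed in. My last clock reading was 21.5 s of the 56 s allowed.

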